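# Clear the unmoulding bench: fill and hang the pail, shut the mould

### The job

Clear the unmoulding bench: first put all the chocolate bars into the pail where it stands, with its bail still folded down; then swing the bail upright while the pail stands on the bench, and hang the full pail by its bail from both prongs of the bracket, the wooden grip between the prongs. Shut the hinged mould so that its two halves meet edge to edge, and leave the bowl, the steel disc, the jar and the can where they are.

Things in the scene. Friction and masses are not known exactly. Their poses are not given: they have to be found in the camera images.
- bar0: One of two to four identical chocolate bars of three segments, dark brown, 72 x 36 x 28 mm (x long, y wide, z high), 55 g, rigid, lying flat on the bench in a loose row in front of the pail; absent ones read None. Origin: centre of the underside; x along the bar, z up.
- bar1: One of two to four identical chocolate bars of three segments, dark brown, 72 x 36 x 28 mm (x long, y wide, z high), 55 g, rigid, lying flat on the bench in a loose row in front of the pail; absent ones read None. Origin: centre of the underside; x along the bar, z up.
- bar2: One of two to four identical chocolate bars of three segments, dark brown, 72 x 36 x 28 mm (x long, y wide, z high), 55 g, rigid, lying flat on the bench in a loose row in front of the pail; absent ones read None. Origin: centre of the underside; x along the bar, z up.
- bar3: One of two to four identical chocolate bars of three segments, dark brown, 72 x 36 x 28 mm (x long, y wide, z high), 55 g, rigid, lying flat on the bench in a loose row in front of the pail; absent ones read None. Origin: centre of the underside; x along the bar, z up.
- pail: Loose round aluminium pail, open on top, about 0.32 kg, on the bench in the middle: outer radius 58 mm at the foot, 68 mm at the rim, 85 mm high, wall 4 mm, floor 5 mm. Origin: centre of the underside, z up. Ears on its +y and -y sides carry the bail, which is folded towards the pail's -x side, roughly towards the robot.
- bail_pivot (a point): Middle of the bail's pivot axis: on the pail's axis, 75 mm above its underside. The axis runs along the pail's y; the pivots reach out to 82 mm from the pail's axis.
- bail (a joint): The pail's swing bail (7 mm steel wire), rad about the pail's y axis: 0 upright, positive leaning to the pail's -x side, range -1.15 to 1.15. Starts folded at 0.95 to 1.13, its crown clear outside the rim. Stiff pivots: 0.036 N m of friction, it stays where it is left. Pushing the crown inwards over the pail from outside raises it.
- bail_grip (a point): Centre of the wooden sleeve in the middle of the bail's straight crown, 85 mm from the pivot axis (160 mm above the pail's underside when upright). Sleeve 16 mm thick, 50 mm long along the pail's y; bare 7 mm wire goes on to 60 mm either side of this point, then runs down to the pivots. Site y along the sleeve, z away from the pivots.
- stand: Fixed steel bracket, a twin hook: two parallel upturned prongs of 10 mm round bar on two posts, left or right of the pail. Origin on the bench straight below the seats; -x is the way the prongs point (roughly to the robot), z up. Prongs at y = +42 and -42 mm. Posts at x 115 to 129 mm, 235 mm high; base plate x 90 to 170 mm, 10 mm high.
- stand_seat (a point): Where the sleeve's centre is when the bail hangs, one bare piece of crown wire in each prong's seat and the sleeve between the prongs: x = y = 0, z = 213 mm in the bracket's frame. Prong centre lines: level 222 mm high from the posts to x = 24 mm, down to the flat seat at x = -8..8 mm (205 mm high), up to tips at x = -27 mm whose tops are 242 mm high.
- mould: Lower half of a hinged clear-and-white plastic double mould, fixed on the bench on the other side of the pail: 120 (x) x 180 (y) x 28 mm high, hollow with pockets. Origin: centre of the underside, z up. The hinge runs along y at x = +60 mm, z = 28 mm, on the side away from the robot.
- cover (a joint): Hinge of the mould's upper half, the cover (shell 120 x 180 x 28 mm, 0.16 kg), rad: 0 shut, its rim flat on the lower half's rim, its top then 56.5 mm above the bench. Starts open at 1.5 to 1.85 (about upright or leaning back); range 0 to 2.0. Stiff hinge (0.14 N m of friction): it stays where it is left and must be pushed all the way.
- cover_tab (a point): Centre of the thumb tab (22 long, 50 wide, 10 mm thick) on the cover's free edge, 132 mm from the hinge axis; when shut it sticks out over the robot's side of the mould, 33 mm above the bench. The cover's outer face lies 28.5 mm from the parting plane.
- bowl: Bystander: white bowl, 90 mm wide, 42 mm high; origin centre of underside.
- cutter: Bystander: steel disc, 70 mm wide, 35 mm high; origin centre of underside.
- jar: Bystander: amber jar, 80 mm wide, 110 mm high; origin centre of underside.
- can: Bystander: can, 74 mm wide, 110 mm high; origin centre of underside.

How it is judged:
By the outcome, as a careful person would: the job done as asked, in the order asked, and still so for the second after the job is handed in, with the robot touching nothing.
Of bar0, bar1, bar2, bar3 only 2 to 4 are there at a start; the rules pass over those that are not, and their reading is None.
At some moment in a run one of bar0, bar1, bar2, bar3 may be knocked a few centimetres aside while the robot is not near it.
It also fails if it takes over 210 s, if anything falls off the work surface, if the arm or the gripper's body presses on something with over 40 N, if the wrist force passes 120 N, or if a joint passes its speed limit or range.

### The arm

A 7-joint arm with a two-finger parallel gripper is mounted at the origin on the work surface. World frame = base frame: x ahead of the robot, y to its left, z up, the work surface at z = 0. Lengths are in mm, angles in rad, forces in N, time in s.
With the tool pointing down it reaches from about 425 to 1025 mm from the base axis. Payload 9.4 kg.
Tool frame: the origin (TCP) lies at the very end of the fingers, on their centre line; the grasp point (between the pads) lies ctrl.grip_depth behind it (ctrl.grip_depth is the distance from the TCP to the grasp point, in mm); z points along the fingers, y is the line along which they close (so a half turn about z gives the same grasp; the last joint's range is limited). The gripper opens to 85 mm and grips with 20 to 120 N. Pads are 22 mm wide; open, the fingers measure 114 mm over their backs; the gripper's body (76 mm by 85 mm) begins 54 mm behind the grasp point. The pads swing forward as they close: fully open they stand 13 mm farther back than shut.
Start: joints at [1.185, 0.599, -0.003, 1.599, 0.002, 0.943, -0.08], TCP at [220.329, -690.709, 231.275] pointing down, gripper open.
Joint ranges: [-2.57, 2.57], [-0.35, 1.97], [-1.29, 1.29], [0.11, 2.56], [-1.05, 4.19], [0.11, 1.86], [-2.63, 2.63]. Speed limits (rad/s): [2.22, 2.22, 3.01, 3.01, 3.14, 3.14, 3.14].

### API

Orientations are given as a unit quaternion [x, y, z, w].
In Python, from plant import ctrl gives the robot as it stands. The module is installed in compiled form; this text tells all that it offers.
- The arm moves only by the tool move_arm, never from a script. Its argument "rows" is a list of rows, each a list of 2 entries, a list of its own where there are three numbers: the shift along the world's x, y, z in m, then the turn, a rotation vector about the world's x, y, z in degrees. In form: [[[dx, dy, dz], [ax, ay, az]], ...]. A call has 1 to 10 rows; each row is the pose to reach, as a shift and turn from the pose commanded when the call began; what a row does not reach only later rows make up. A row lasts 1/12 s, in which the tool goes at most 41.7 mm and 7.16 degrees, less where a joint would pass 70% of its speed; a pose out of reach is approached as far as the arm can. A call with a gripper value outside its range is refused whole. "grip" is the gripper's target within -1 to 1 (fully open at 1, half-way at 0, shut at -1), set as the call begins (left out, the last holds). The fingers move at their own pace and stop on an object; "grip_force" is the grip in N (left out, the last holds). Time passes only in rows, so rows that repeat a pose let the fingers close. It gives the time, the measured TCP pose, the force, the opening and the grip force at its end, in the units of the state.
- ctrl.get_obs(): the state, without advancing time (a new reading comes with each control period).
- ctrl.snapshot(name): name is "scene" or "top"; returns a dict with "pixels" (400x640x3 uint8, red, green, blue), "intrinsics" (3x3 intrinsics, pixels), "R" (3x3) and "t" (3): a world point X has camera coordinates R X + t. Camera axes: x right, y down, z forward; pixel columns grow to the right and rows downward; lengths in mm; the calibration is good to about 2 mm. A picture is of the moment at which its call begins. There is no depth.
- ctrl.finish_job(): hands the job in; it is judged then, once.
The state is a dict: "time": time; "joints": joint angles; "dq": joint speeds; "effort": joint torques, N m; "tool_pos": TCP position; "eef_rot": TCP orientation; "wrist_force": force on the tool from outside, world axes, zero at the start; "wrist_torque": the same for the moment, N m; "width": finger opening in mm; "grip_force": force on a finger pad.
Only numpy, scipy, OpenCV 4.12 (cv2) and the standard library are available. Lean on these libraries where they do the work, as an engineer would, in place of code of your own. Each camera call takes 0.05 s, during which the arm holds its last target. There are 200 camera calls.

## Working session

There is one attempt and no reset: what is moved stays moved. The work goes in short steps, Python scripts to look and compute and a tool call to move; the robot and the scene stay as the last step left them, time stands still between calls to the robot, and variables do not carry over. Pictures are saved under pics/ and viewed, at most 14 in all, crops included, and the job is handed in when it is done.

Besides the shell and the picture viewer there is one more tool, called after "Call:" by a JSON object that holds its "op" and its "data". move_arm: Moves the arm, as the interface text tells. Its arguments: {"type":"object","properties":{"rows":{"type":"array","items":{"type":"array"}},"grip":{"type":"number"},"grip_force":{"type":"number"}},"required":["rows"]}

```bash
mkdir -p pics
cat > h.py <<'E'
import numpy as np, cv2
from plant import ctrl
def snap(n):
    s=ctrl.snapshot(n); return s
def ray(s,u,v):
    K,R,t=map(np.array,(s["intrinsics"],s["R"],s["t"])); R=R.reshape(3,3)
    d=R.T@np.linalg.solve(K,[u,v,1.]); c=-R.T@t.ravel(); return c,d/np.linalg.norm(d)
def onz(s,u,v,z):
    c,d=ray(s,u,v); return c+d*(z-c[2])/d[2]
def proj(s,X):
    K,R,t=map(np.array,(s["intrinsics"],s["R"],s["t"])); p=K@(R.reshape(3,3)@np.array(X,float)+t.ravel()); return p[:2]/p[2]
def save(s,f): cv2.imwrite("pics/"+f,np.array(s["pixels"])[:,:,::-1])
E
python3 - <<'E'
from h import *
import pickle
d={}
for n in("top","scene"):
    s=snap(n); save(s,n+"0.png"); d[n]=s; c,_=ray(s,0,0); print(n,c, np.array(s["intrinsics"]).ravel())
    print(onz(s,320,200,0))
pickle.dump(d,open("s0.pkl","wb"))
o=ctrl.get_obs(); print(o, ctrl.grip_depth)
E
```

```text
top [ 367.76567443    4.63356681 1521.41904042] [511.17478021   0.         324.03980933   0.         511.17478021
 201.54735829   0.           0.           1.        ]
[598.92567507   2.25107586   0.        ]
scene [1057.19926536 -766.57435927  831.33194367] [372.04557474   0.         322.35063293   0.         372.04557474
 191.95744598   0.           0.           1.        ]
[449.07705269 146.85109872   0.        ]
{'time': 0.1, 'joints': array([ 1.18531541,  0.60005117, -0.00254612,  1.60003631,  0.00180235,
        0.94291006, -0.07977766]), 'dq': array([ 1.01646238e-05, -2.48185142e-03,  3.25041060e-04, -4.44407899e-03,
        4.32252041e-05,  6.21150175e-04,  9.38000967e-04]), 'effort': array([ 5.48928350e-03, -7.77992749e+01,  1.57009240e+00, -2.58624780e+01,
        1.26259367e-02,  5.48663971e-03,  3.29611623e-05]), 'tool_pos': array([ 220.1883136 , -690.31731941,  230.50375411]), 'eef_rot': array([ 9.88098710e-01,  1.53819528e-01, -1.72165747e-04, -6.79919037e-04]), 'wrist_force': array([-0.11463698,  0.3264316 ,  0.5283433 ]), 'wrist_torque': array([0.02322142, 0.03495472, 0.02715082]), 'grip_force': 0.0, 'width': 85.50629663605169} 18.700000000000003
```

View pics/top0.png

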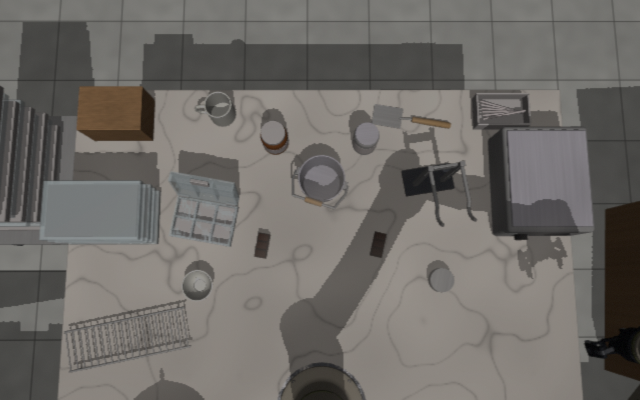

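View pics/scene0.png

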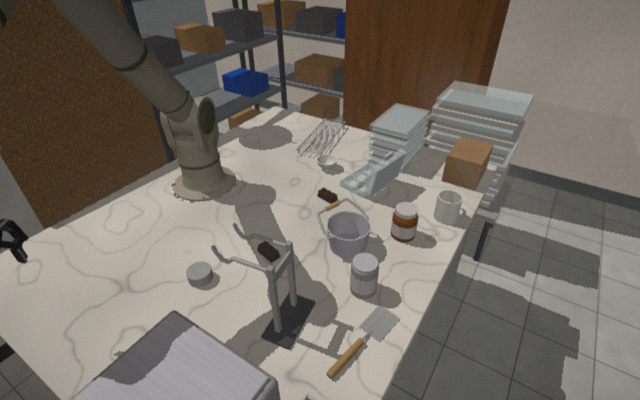

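The top view shows the pail at (322,178) with its bail grip at (314,202). Bars are at (262,243) and (379,244), the bracket is on the right at about (450,190), and the mould on the left at (205,215) with its cover open. I'll enlarge the image for detail.

Run:
```python
from h import *
import pickle
d=pickle.load(open("s0.pkl","rb"))
s=d["top"]; im=np.array(s["pixels"])
c=im[120:290,165:485]; cv2.imwrite("pics/crop0.png",cv2.resize(c,None,fx=2.5,fy=2.5,interpolation=cv2.INTER_CUBIC)[:,:,::-1])
def comps(m,lo,s,z):
    n,l,st,ce=cv2.connectedComponentsWithStats(m.astype(np.uint8))
    for i in range(1,n):
        if st[i,4]>=lo:
            pts=np.argwhere(l==i)[:,::-1].astype(np.float32)
            w=np.array([onz(s,u,v,z)[:2] for u,v in pts],np.float32)
            r=cv2.minAreaRect(w); bx=cv2.boxPoints(r)
            e=[bx[1]-bx[0],bx[2]-bx[1]]; L=max(e,key=np.linalg.norm)
            print(st[i],ce[i].round(1),"mean",w.mean(0).round(1),"rect",np.round(r[0],1),np.round(r[1],1),"long ang",np.degrees(np.arctan2(L[1],L[0])).round(1))
hsv=cv2.cvtColor(im,cv2.COLOR_RGB2HSV)
print("px bar",im[243,262],im[244,379],"grip",im[201,313],"shadow",im[200,395],"bench", im[300,300])
# dark
dark=(im.max(2)<62); dark[:100]=0; dark[300:]=0; dark[:,:165]=0; dark[:,485:]=0
print("dark"); comps(dark,30,s,28)
wood=(hsv[...,0]>8)&(hsv[...,0]<20)&(hsv[...,1]>110)&(hsv[...,2]>90); wood[:185]=0;wood[:,:290]=0;wood[:,400:]=0; wood[215:]=0
print("wood"); comps(wood,10,s,112)
```

```text
px bar [57 49 45] [41 34 32] grip [128 108  86] shadow [92 88 84] bench [102  98  94]
dark
[472 100   6  28 110] [474.2 112.9] mean [ 861.3 -467.3] rect [ 859.6 -467.4] [85.2 13. ] long ang 0.7
[206 105   8   8  34] [209.1 108.1] mean [877.4 337.6] rect [875.4 338. ] [21.5 20.4] long ang 81.5
[433 163  28  29 455] [444.5 178.1] mean [ 659.8 -369.1] rect [ 660.4 -378. ] [68.2 94.9] long ang -73.7
[401 167  33  29 729] [416.6 181.1] mean [ 651.  -285.4] rect [ 651.2 -286.2] [81.3 83.9] long ang -80.5
[370 231  17  27 296] [377.8 244.1] mean [ 464.1 -166. ] rect [ 464.  -165.8] [35.8 71.2] long ang -13.7
[256 233  14  21 180] [261.7 241.7] mean [472.2 172.6] rect [467.4 171.5] [32.2 61.1] long ang -9.5
wood
```

View pics/crop0.png

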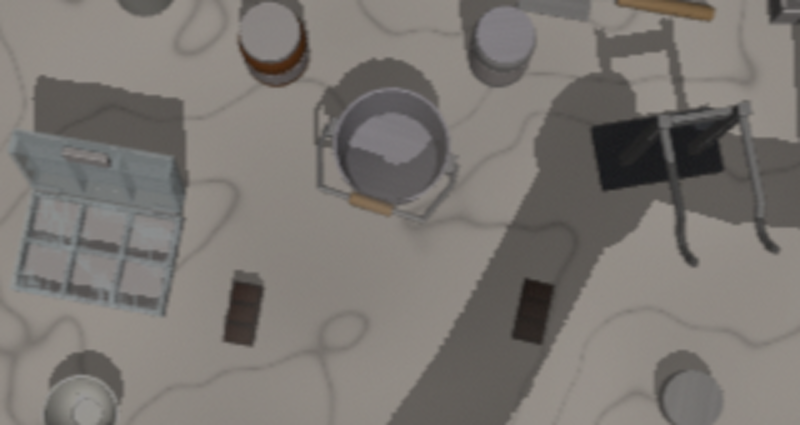

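Only two bars are present. They sit at crop (243,308) and (533,312). The pail rim is centred near crop (391,148) and the wooden grip runs (350,200)–(393,211). The prong tips are at crop (694,263) and (773,249), and the mould's front corners at (15,290) and (165,313).

Run:
```python
from h import *
import pickle
d=pickle.load(open("s0.pkl","rb"))
s=d["top"]; im=np.array(s["pixels"]).astype(int)
P=lambda x,y,z:onz(s,165+x/2.5-.3,120+y/2.5-.3,z).round(1)
print("grip ends",P(350,200,118),P(393,211,118),"mid",P(371,205,118))
print("tips",P(694,263,237),P(773,249,237)); print("post tops",P(665,120,230),P(745,107,230))
print("mould front",P(15,290,28),P(165,313,28)); print("hinge",P(35,195,28),P(183,212,28)); print("cover top edge z~150",P(12,133,150),P(182,155,150))
print("base plate",[P(*q,10) for q in((592,127),(604,190),(722,170))])
for r in (P(391,148,85),): print("pail",r)
# rim circle: bar mask
m=(im[...,0]-im[...,2]>=7)&(im.max(2)<75); m[:225]=0;m[260:]=0;m[:,:245]=0;m[:,395:]=0
n,l,st,ce=cv2.connectedComponentsWithStats(m.astype(np.uint8))
for i in range(1,n):
    if st[i,4]>60:
        p=np.argwhere(l==i)[:,::-1]; w=np.array([onz(s,u,v,28)[:2] for u,v in p],np.float32); print("bar",st[i],cv2.minAreaRect(w))
g=cv2.cvtColor(np.array(s["pixels"])[120:220,280:365],cv2.COLOR_RGB2GRAY); g=cv2.resize(g,None,fx=4,fy=4,interpolation=cv2.INTER_CUBIC)
c=cv2.HoughCircles(g,cv2.HOUGH_GRADIENT,1.5,60,param1=120,param2=30,minRadius=70,maxRadius=120)
for q in (c[0][:4] if c is not None else []): 
    u,v=280+q[0]/4-.4,120+q[1]/4-.4; print(u,v,q[2]/4, onz(s,u,v,85), "r85=",q[2]/4*(1521-85)/511)
# scene crops
sc=np.array(d["scene"]["pixels"]); cv2.imwrite("pics/crop1.png",cv2.resize(sc[145:345,195:445],None,fx=3,fy=3,interpolation=cv2.INTER_CUBIC)[:,:,::-1])
```

```text
grip ends [582.   44.9 118. ] [569.5  -2.8 118. ] mid [576.3  21.6 118. ]
tips [ 498.4 -306.4  237. ] [ 512.4 -387.2  237. ]
post tops [ 647.7 -283.7  230. ] [ 661.2 -367.3  230. ]
mould front [490.5 438.1  28. ] [463.1 262.7  28. ]
hinge [602.6 419.   28. ] [581.9 244.3  28. ]
cover top edge z~150 [652.  412.8 150. ] [627.2 227.1 150. ]
base plate [array([ 686.9, -244.2,   10. ]), array([ 609.8, -256.6,   10. ]), array([ 633.8, -399.5,   10. ])]
pail [647.   -0.9  85. ]
bar [370 231  17  27 315] ((463.9328918457031, -166.49893188476562), (38.9450798034668, 72.70032501220703), 77.22608184814453)
bar [255 232  15  26 288] ((463.69488525390625, 172.2935333251953), (34.52556610107422, 70.60681915283203), 80.35950469970703)
```

View pics/crop1.png

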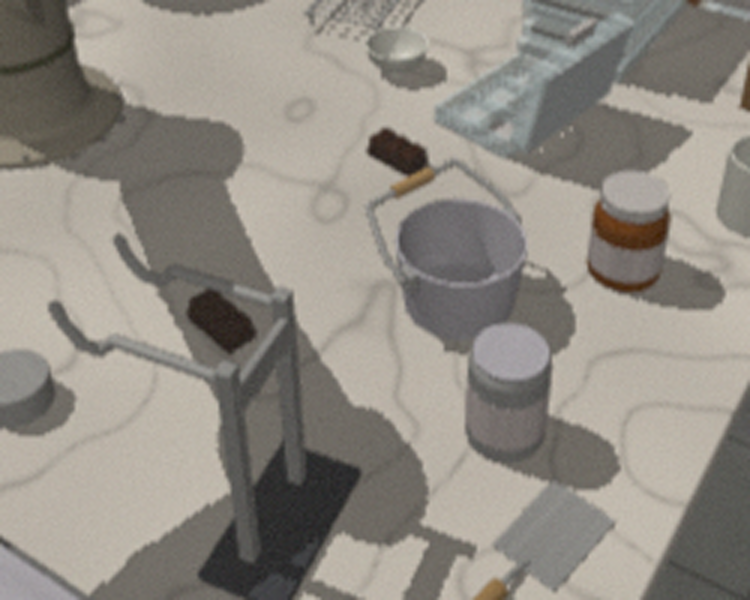

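The scene crop confirms the top view: bars at (398,150) and (222,320), grip at (413,181), prong tips at (118,238) and (55,308). The measured sizes agree: prong spacing 82–85 mm, grip radius 74 mm, mould front edge 177 mm. I'm moving to the right-hand bar.

Call:
{"op": "move_arm", "data": {"rows": [[[0.1,0.39,0],[0,0,-30.5]],[[0.1,0.39,0],[0,0,-30.5]],[[0.1,0.39,0],[0,0,-30.5]],[[0.1,0.39,0],[0,0,-30.5]],[[0.1,0.39,0],[0,0,-30.5]],[[0.1,0.39,0],[0,0,-30.5]],[[0.1,0.39,0],[0,0,-30.5]],[[0.1,0.39,0],[0,0,-30.5]],[[0.1,0.39,0],[0,0,-30.5]],[[0.1,0.39,0],[0,0,-30.5]]], "grip": 1}}

```text
time: 0.93
tool_pos: [320.4, -297.0, 231.1]
eef_rot: [0.994, -0.11, -0.0, -0.001]
wrist_force: [-0.4, 0.2, 0.4]
width: 85.1
grip_force: 0.0
```

Call:
{"op": "move_arm", "data": {"rows": [[[0.144,0.134,-0.13],[0,0,0]],[[0.144,0.134,-0.13],[0,0,0]],[[0.144,0.134,-0.13],[0,0,0]],[[0.144,0.134,-0.13],[0,0,0]],[[0.144,0.134,-0.13],[0,0,0]],[[0.144,0.134,-0.13],[0,0,0]],[[0.144,0.134,-0.13],[0,0,0]],[[0.144,0.134,-0.13],[0,0,0]]]}}

```text
time: 1.6
tool_pos: [464.4, -165.4, 100.1]
eef_rot: [0.994, -0.11, -0.001, -0.0]
wrist_force: [-0.5, -1.3, 0.6]
width: 85.4
grip_force: 0.0
```

```bash
cat >> h.py <<'E'
def top():
    s=snap("top"); im=np.array(s["pixels"]).astype(int); return s,im
def bars(s,im,box=(190,300,220,420)):
    m=(im[...,0]-im[...,2]>=5)&(im.max(2)<75); k=np.zeros_like(m); k[box[0]:box[1],box[2]:box[3]]=1; m&=k
    n,l,st,ce=cv2.connectedComponentsWithStats(m.astype(np.uint8))
    for i in range(1,n):
        if st[i,4]>60:
            p=np.argwhere(l==i)[:,::-1]; w=np.array([onz(s,u,v,28)[:2] for u,v in p],np.float32); print("bar",st[i],cv2.minAreaRect(w))
def st():
    o=ctrl.get_obs(); from scipy.spatial.transform import Rotation as R
    r=R.from_quat(o["eef_rot"]).as_matrix(); y=r[:,1]; print("t",o["time"],"pos",o["tool_pos"].round(1),"ydir",np.degrees(np.arctan2(y[1],y[0])).round(1),"z",r[:,2].round(3),"F",o["wrist_force"].round(1),"w",round(o["width"],1),"gf",round(o["grip_force"],1))
E
python3 -c "
from h import *
st(); s,im=top(); bars(s,im)"
```

```text
t 1.6 pos [ 464.4 -165.4  100.1] ydir -102.6 z [-0.002  0.001 -1.   ] F [-0.5 -1.3  0.6] w 85.4 gf 0.0
bar [ 344  205   76   95 3933] ((415.63946533203125, -206.78538513183594), (198.94607543945312, 299.2185974121094), 70.54086303710938)
bar [255 232  15  26 281] ((463.51141357421875, 171.98248291015625), (34.234642028808594, 70.15967559814453), 80.85037231445312)
```

Call:
{"op": "move_arm", "data": {"rows": [[[0,-0.001,-0.03],[0,0,0]],[[0,-0.001,-0.06],[0,0,0]],[[0,-0.001,-0.085],[0,0,0]],[[0,-0.001,-0.094],[0,0,0]],[[0,-0.001,-0.094],[0,0,0]]]}}

```text
time: 2.07
tool_pos: [462.8, -168.7, 6.4]
eef_rot: [0.994, -0.113, -0.001, -0.0]
wrist_force: [-0.5, -0.1, -0.1]
width: 85.3
grip_force: 0.0
```

Call:
{"op": "move_arm", "data": {"rows": [[[0,0,0],[0,0,0]],[[0,0,0],[0,0,0]],[[0,0,0],[0,0,0]],[[0,0,0],[0,0,0]],[[0,0,0],[0,0,0]],[[0,0,0],[0,0,0]],[[0,0,0],[0,0,0]],[[0,0,0],[0,0,0]]], "grip": -0.6, "grip_force": 30}}

```text
time: 2.73
tool_pos: [464.9, -168.0, 8.5]
eef_rot: [0.994, -0.112, 0.001, 0.0]
wrist_force: [-1.2, 0.3, 9.4]
width: 35.5
grip_force: 29.5
```

Call:
{"op": "move_arm", "data": {"rows": [[[0,0,0.04],[0,0,0]],[[0,0,0.08],[0,0,0]],[[0,0,0.12],[0,0,0]],[[0,0,0.16],[0,0,0]],[[0,0,0.16],[0,0,0]]]}}

```text
time: 3.15
tool_pos: [466.9, -168.7, 174.2]
eef_rot: [0.994, -0.112, 0.005, 0.001]
wrist_force: [1.0, -0.2, -0.8]
width: 35.5
grip_force: 31.3
```

Call:
{"op": "move_arm", "data": {"rows": [[[0.187,0.165,0],[0,0,0]],[[0.187,0.165,0],[0,0,0]],[[0.187,0.165,0],[0,0,0]],[[0.187,0.165,0],[0,0,0]],[[0.187,0.165,0],[0,0,0]],[[0.187,0.165,0],[0,0,0]],[[0.187,0.165,0],[0,0,0]],[[0.187,0.165,0],[0,0,0]],[[0.187,0.165,0],[0,0,0]]]}}

```text
time: 3.9
tool_pos: [650.6, -2.9, 167.3]
eef_rot: [0.994, -0.111, -0.0, 0.0]
wrist_force: [-0.7, -0.7, 0.4]
width: 35.9
grip_force: 31.3
```

```bash
python3 -c "
from h import *
st()
s=snap('scene'); im=np.array(s['pixels']); cv2.imwrite('pics/a1.png',cv2.resize(im[100:280,250:450],None,fx=3,fy=3,interpolation=cv2.INTER_CUBIC)[:,:,::-1])
for X in [(647,-1,0),(647,-1,85),(576,21.6,116.5)]: print(X,(proj(s,X)-[250,100])*3)"
```

```text
t 3.9 pos [650.6  -2.9 167.3] ydir -102.8 z [-0.001 -0.    -1.   ] F [-0.7 -0.7  0.4] w 35.9 gf 31.3
(647, -1, 0) [289.63678142 430.91680168]
(647, -1, 85) [292.18695071 370.22094875]
(576, 21.6, 116.5) [244.83121785 311.5331287 ]
```

View pics/a1.png

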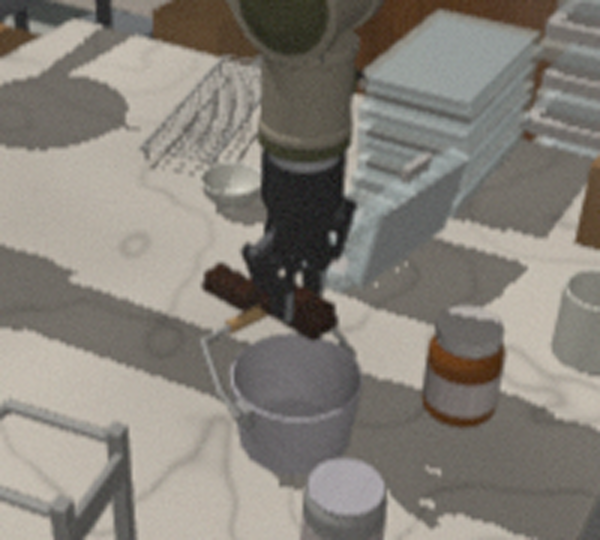

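The held bar, at (300,300), is lined up over the pail. The rim is seen at (296,372) and was predicted at (292,370). The second bar lies behind at (231,288). I'm lowering the bar into the pail.

Call:
{"op": "move_arm", "data": {"rows": [[[0,0.001,-0.03],[0,0,0]],[[0,0.001,-0.06],[0,0,0]],[[0,0.001,-0.09],[0,0,0]],[[0,0.001,-0.12],[0,0,0]],[[0,0.001,-0.142],[0,0,0]],[[0,0.001,-0.142],[0,0,0]]]}}

```text
time: 4.45
tool_pos: [647.9, -3.3, 21.6]
eef_rot: [0.994, -0.112, -0.003, 0.001]
wrist_force: [-1.3, 0.3, -0.1]
width: 35.3
grip_force: 31.2
```

Call:
{"op": "move_arm", "data": {"rows": [[[0,0,0],[0,0,0]],[[0,0,0],[0,0,0]],[[0,0,0],[0,0,0]],[[0,0,0],[0,0,0]]], "grip": 0.15}}

```text
time: 4.78
tool_pos: [652.3, -1.9, 27.2]
eef_rot: [0.994, -0.112, 0.001, -0.0]
wrist_force: [-0.1, -1.1, -0.6]
width: 48.8
grip_force: 0.0
```

Call:
{"op": "move_arm", "data": {"rows": [[[0,0,0.04],[0,0,0]],[[0,0,0.08],[0,0,0]],[[0,0,0.12],[0,0,0]],[[0,0,0.16],[0,0,0]],[[0,0,0.16],[0,0,0]]]}}

```text
time: 5.2
tool_pos: [655.3, -2.0, 194.7]
eef_rot: [0.994, -0.112, 0.006, -0.001]
wrist_force: [0.4, -0.3, -0.4]
width: 49.0
grip_force: 0.0
```

Call:
{"op": "move_arm", "data": {"rows": [[[-0.187,0.173,0],[0,0,3]],[[-0.187,0.173,0],[0,0,3]],[[-0.187,0.173,0],[0,0,3]],[[-0.187,0.173,0],[0,0,3]],[[-0.187,0.173,0],[0,0,3]],[[-0.187,0.173,0],[0,0,3]],[[-0.187,0.173,0],[0,0,3]],[[-0.187,0.173,0],[0,0,3]]], "grip": 1}}

```text
time: 5.87
tool_pos: [462.6, 173.6, 186.2]
eef_rot: [0.997, -0.083, 0.0, -0.001]
wrist_force: [-0.0, -0.5, 0.3]
width: 85.4
grip_force: 0.0
```

```bash
python3 -c "
from h import *
st(); s=snap('scene'); im=np.array(s['pixels']); cv2.imwrite('pics/a2.png',cv2.resize(im[100:280,250:450],None,fx=3,fy=3,interpolation=cv2.INTER_CUBIC)[:,:,::-1])"
```

```text
t 5.8667 pos [462.6 173.6 186.2] ydir -99.5 z [ 0.001  0.001 -1.   ] F [-0.  -0.5  0.3] w 85.4 gf 0.0
```

View pics/a2.png

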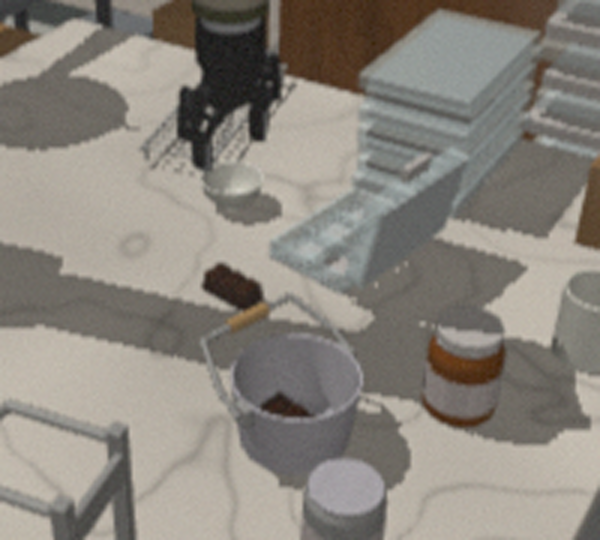

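The first bar is in the pail, at (287,405), and the second is still at (232,287). I'm descending on it.

Call:
{"op": "move_arm", "data": {"rows": [[[0.001,-0.001,-0.04],[0,0,0]],[[0.001,-0.001,-0.08],[0,0,0]],[[0.001,-0.001,-0.12],[0,0,0]],[[0.001,-0.001,-0.15],[0,0,0]],[[0.001,-0.001,-0.17],[0,0,0]],[[0.001,-0.001,-0.177],[0,0,0]],[[0.001,-0.001,-0.177],[0,0,0]]]}}

```text
time: 6.5
tool_pos: [465.9, 168.7, 6.8]
eef_rot: [0.996, -0.087, -0.001, 0.001]
wrist_force: [-0.2, -0.1, 0.7]
width: 85.4
grip_force: 0.0
```

Call:
{"op": "move_arm", "data": {"rows": [[[0,0,0],[0,0,0]],[[0,0,0],[0,0,0]],[[0,0,0],[0,0,0]],[[0,0,0],[0,0,0]],[[0,0,0],[0,0,0]],[[0,0,0],[0,0,0]],[[0,0,0],[0,0,0]],[[0,0,0],[0,0,0]]], "grip": -0.6, "grip_force": 30}}

```text
time: 7.17
tool_pos: [466.0, 170.6, 9.6]
eef_rot: [0.996, -0.085, 0.001, -0.001]
wrist_force: [0.1, -0.3, 8.3]
width: 35.7
grip_force: 29.4
```

Call:
{"op": "move_arm", "data": {"rows": [[[0,0,0.04],[0,0,0]],[[0,0,0.08],[0,0,0]],[[0,0,0.12],[0,0,0]],[[0,0,0.16],[0,0,0]],[[0,0,0.17],[0,0,0]],[[0,0,0.17],[0,0,0]]]}}

```text
time: 7.67
tool_pos: [466.8, 171.1, 182.3]
eef_rot: [0.996, -0.085, 0.003, -0.002]
wrist_force: [1.0, 0.4, -0.8]
width: 35.6
grip_force: 31.3
```

Call:
{"op": "move_arm", "data": {"rows": [[[0.187,-0.172,0],[0,0,-3]],[[0.187,-0.172,0],[0,0,-3]],[[0.187,-0.172,0],[0,0,-3]],[[0.187,-0.172,0],[0,0,-3]],[[0.187,-0.172,0],[0,0,-3]],[[0.187,-0.172,0],[0,0,-3]],[[0.187,-0.172,0],[0,0,-3]],[[0.187,-0.172,0],[0,0,-3]],[[0.187,-0.172,0],[0,0,-3]]]}}

```text
time: 8.42
tool_pos: [651.2, -1.5, 177.0]
eef_rot: [0.994, -0.112, -0.001, -0.0]
wrist_force: [-0.4, -0.4, -0.5]
width: 35.3
grip_force: 31.2
```

Call:
{"op": "move_arm", "data": {"rows": [[[0,0,-0.03],[0,0,0]],[[0,0,-0.06],[0,0,0]],[[0,0,-0.09],[0,0,0]],[[0,0,-0.115],[0,0,0]],[[0,0,-0.125],[0,0,0]],[[0,0,-0.125],[0,0,0]]]}}

```text
time: 8.92
tool_pos: [649.8, 0.1, 50.9]
eef_rot: [0.994, -0.11, -0.003, 0.0]
wrist_force: [0.4, 0.7, -0.0]
width: 35.8
grip_force: 31.2
```

Call:
{"op": "move_arm", "data": {"rows": [[[0,0,0],[0,0,0]],[[0,0,0],[0,0,0]],[[0,0,0],[0,0,0]],[[0,0,0],[0,0,0]]], "grip": 0.15}}

```text
time: 9.25
tool_pos: [653.1, -1.6, 54.9]
eef_rot: [0.994, -0.111, 0.001, -0.0]
wrist_force: [-0.7, -0.6, 0.1]
width: 48.8
grip_force: 0.0
```

Call:
{"op": "move_arm", "data": {"rows": [[[0,0,0.04],[0,0,0]],[[0,0,0.08],[0,0,0]],[[0,0,0.12],[0,0,0]],[[0,0,0.16],[0,0,0]],[[0,0,0.2],[0,0,0]],[[0,0,0.2],[0,0,0]]]}}

```text
time: 9.75
tool_pos: [655.9, -2.1, 262.8]
eef_rot: [0.994, -0.112, 0.007, -0.001]
wrist_force: [0.9, -0.9, -0.0]
width: 48.8
grip_force: 0.0
```

Call:
{"op": "move_arm", "data": {"rows": [[[-0.2,0.07,0.05],[0,0,45]],[[-0.2,0.07,0.05],[0,0,90]],[[-0.2,0.07,0.05],[0,0,90]],[[-0.2,0.07,0.05],[0,0,90]],[[-0.2,0.07,0.05],[0,0,90]],[[-0.2,0.07,0.05],[0,0,90]],[[-0.2,0.07,0.05],[0,0,90]],[[-0.2,0.07,0.05],[0,0,90]],[[-0.2,0.07,0.05],[0,0,90]],[[-0.2,0.07,0.05],[0,0,90]]]}}

```text
time: 10.58
tool_pos: [452.2, 68.3, 304.1]
eef_rot: [0.87, 0.494, 0.001, 0.0]
wrist_force: [0.6, -0.1, -0.0]
width: 49.2
grip_force: 0.0
```

```bash
python3 -c "
from h import *
st(); s=snap('top'); im=np.array(s['pixels']); a=cv2.resize(im[130:250,270:390],None,fx=4,fy=4,interpolation=cv2.INTER_CUBIC)
s2=snap('scene'); b=np.array(s2['pixels'])[160:280,310:390]; b=cv2.resize(b,None,fx=4,fy=4,interpolation=cv2.INTER_CUBIC)
save(s,'t3full.png'); save(s2,'s3full.png')
cv2.imwrite('pics/a3.png',np.hstack([a,b])[:,:,::-1])"
```

```text
t 10.5833 pos [452.2  68.3 304.1] ydir -30.8 z [ 0.002  0.    -1.   ] F [ 0.6 -0.1 -0. ] w 49.2 gf 0.0
```

View pics/a3.png

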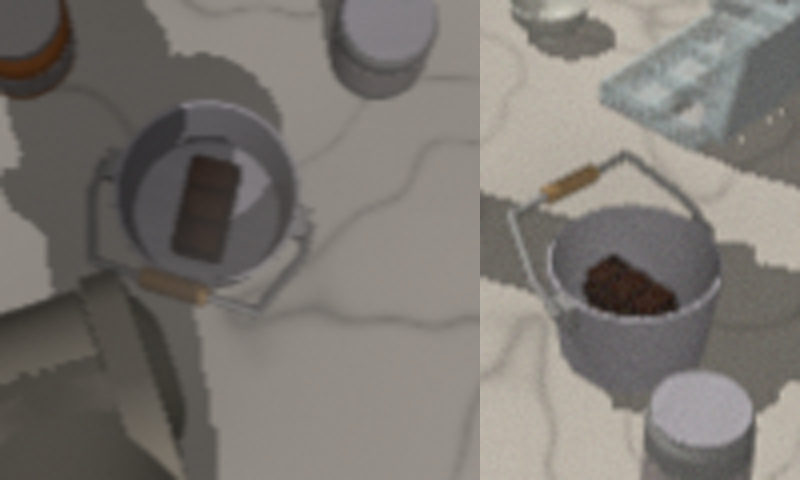

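Both bars are stacked in the pail, at (207,210) on the left half of the picture. The grip is at (174,286) in the top half-crop and (572,184) in the scene half-crop. I'm triangulating it from the two views.

Run:
```python
from h import *
import pickle
d=pickle.load(open("s0.pkl","rb")); t,s=d["top"],d["scene"]
def tri(a,b):
    (c1,d1),(c2,d2)=ray(t,*a),ray(s,*b); A=np.array([d1,-d2]).T; k=np.linalg.lstsq(A,c2-c1,rcond=None)[0]; p,q=c1+k[0]*d1,c2+k[1]*d2
    return ((p+q)/2).round(1),np.linalg.norm(p-q).round(1)
T=lambda x,y:(270+x/4-.4,130+y/4-.4); S=lambda x,y:(310+(x-480)/4-.4,160+y/4-.4)
print("grip",tri(T(174,286),S(572,184)))
print("grip ends",tri(T(140,275),S(598,169)),tri(T(208,297),S(544,198)))
print("crown corners",tri(T(93,259),S(626,153)),tri(T(257,310),S(513,212)))
print("pail",onz(t,*T(209,192),85), onz(s,*S(635,266),85))
```

```text
grip (array([579.3,  21.8, 110.7]), np.float64(0.5))
grip ends (array([587.5,  46. , 113. ]), np.float64(2.4)) (array([570.5,  -2.7, 109.7]), np.float64(2.3))
crown corners (array([597.2,  77.6, 113.2]), np.float64(1.7)) (array([561.8, -35.8, 114.3]), np.float64(0.7))
pail [650.81708367  -3.09418748  85.        ] [655.63720562 -10.28779427  85.        ]
```

Call:
{"op": "move_arm", "data": {"rows": [[[0.127,-0.047,-0.104],[0,0,12.8]],[[0.127,-0.047,-0.104],[0,0,12.8]],[[0.127,-0.047,-0.104],[0,0,12.8]],[[0.127,-0.047,-0.104],[0,0,12.8]],[[0.127,-0.047,-0.104],[0,0,12.8]],[[0.127,-0.047,-0.104],[0,0,12.8]],[[0.127,-0.047,-0.104],[0,0,12.8]],[[0.127,-0.047,-0.104],[0,0,12.8]]]}}

```text
time: 11.35
tool_pos: [578.7, 21.9, 200.3]
eef_rot: [0.811, 0.585, 0.0, 0.0]
wrist_force: [-0.1, -0.6, -0.3]
width: 48.8
grip_force: 0.0
```

```bash
python3 -c "
from h import *
st()"
```

```text
t 11.35 pos [578.7  21.9 200.3] ydir -18.4 z [ 0.001  0.    -1.   ] F [-0.1 -0.6 -0.3] w 48.8 gf 0.0
```

Call:
{"op": "move_arm", "data": {"rows": [[[0.001,-0.001,-0.03],[0,0,0]],[[0.001,-0.001,-0.06],[0,0,0]],[[0.001,-0.001,-0.085],[0,0,0]],[[0.001,-0.001,-0.098],[0,0,0]],[[0.001,-0.001,-0.102],[0,0,0]],[[0.001,-0.001,-0.102],[0,0,0]],[[0.001,-0.001,-0.102],[0,0,0]]]}}

```text
time: 11.93
tool_pos: [580.7, 20.7, 98.8]
eef_rot: [0.811, 0.585, 0.001, 0.0]
wrist_force: [-0.9, 0.0, -0.0]
width: 48.9
grip_force: 0.0
```

```bash
python3 -c "
from h import *
st(); s2=snap('scene'); b=np.array(s2['pixels'])[150:280,290:400]; b=cv2.resize(b,None,fx=4,fy=4,interpolation=cv2.INTER_CUBIC)
cv2.imwrite('pics/a4.png',b[:,:,::-1])"
```

```text
t 11.9333 pos [580.7  20.7  98.8] ydir -18.4 z [ 0.002  0.    -1.   ] F [-0.9  0.  -0. ] w 48.9 gf 0.0
```

View pics/a4.png

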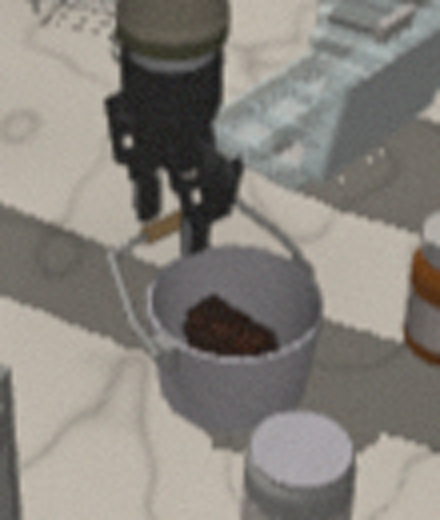

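The fingers straddle the sleeve: the sleeve is at (163,228) and the fingertips at (150,215) and (195,250). I'm sweeping the bail up along its arc.

Call:
{"op": "move_arm", "data": {"rows": [[[0.004,-0.0013,-0.005],[0,0,0]],[[0.01,-0.003,-0.005],[0,0,0]],[[0.015,-0.005,-0.003],[0,0,0]],[[0.022,-0.007,0.008],[0,0,0]],[[0.029,-0.0095,0.018],[0,0,0]],[[0.038,-0.0125,0.026],[0,0,0]],[[0.048,-0.0157,0.034],[0,0,0]],[[0.059,-0.019,0.039],[0,0,0]],[[0.07,-0.023,0.042],[0,0,0]],[[0.07,-0.023,0.042],[0,0,0]]]}}

```text
time: 12.82
tool_pos: [653.2, -4.0, 140.5]
eef_rot: [0.811, 0.584, 0.001, 0.001]
wrist_force: [0.4, 0.2, 0.1]
width: 49.0
grip_force: 0.0
```

```bash
python3 -c "
from h import *
st(); s2=snap('scene'); b=np.array(s2['pixels'])[150:280,290:400]; b=cv2.resize(b,None,fx=4,fy=4,interpolation=cv2.INTER_CUBIC)
cv2.imwrite('pics/a5.png',b[:,:,::-1])"
```

```text
t 12.8167 pos [653.2  -4.  140.5] ydir -18.5 z [ 0.003 -0.    -1.   ] F [0.4 0.2 0.1] w 49.0 gf 0.0
```

View pics/a5.png

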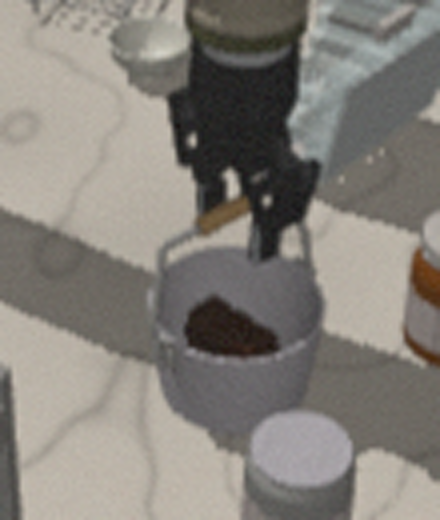

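The bail is nearly upright, with the sleeve at (225,213) between the fingers, and the pail hasn't shifted. I'm closing on the sleeve and lifting a little.

Call:
{"op": "move_arm", "data": {"rows": [[[0,0,0],[0,0,0]],[[0,0,0],[0,0,0]],[[0,0,0],[0,0,0]],[[0,0,0],[0,0,0]],[[0,0,0],[0,0,0]],[[0,0,0],[0,0,0]],[[0,0,0],[0,0,0]],[[0,0,0],[0,0,0]]], "grip": -1, "grip_force": 50}}

```text
time: 13.53
tool_pos: [650.0, -2.6, 139.2]
eef_rot: [0.811, 0.585, -0.0, -0.0]
wrist_force: [-1.0, 0.9, -0.1]
width: 14.4
grip_force: 48.7
```

```bash
python3 -c "
from h import *
st(); s2=snap('scene'); b=np.array(s2['pixels'])[150:280,290:400]; b=cv2.resize(b,None,fx=4,fy=4,interpolation=cv2.INTER_CUBIC)
cv2.imwrite('pics/a6.png',b[:,:,::-1])"
```

```text
t 13.5333 pos [650.   -2.6 139.2] ydir -18.4 z [-0.001  0.    -1.   ] F [-1.   0.9 -0.1] w 14.4 gf 48.7
```

View pics/a6.png

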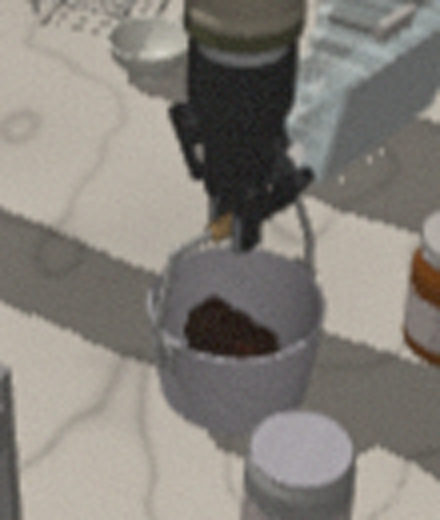

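Gripped at width 14.4 mm with 49 N, and the bail is upright over the pail. Lifting.

Call:
{"op": "move_arm", "data": {"rows": [[[0,0,0.008],[0,0,0]],[[0,0,0.02],[0,0,0]],[[0,0,0.034],[0,0,0]],[[0,0,0.05],[0,0,0]],[[0,0,0.066],[0,0,0]],[[0,0,0.082],[0,0,0]],[[0,0,0.096],[0,0,0]],[[0,0,0.108],[0,0,0]],[[0,0,0.115],[0,0,0]],[[0,0,0.12],[0,0,0]]]}}

```text
time: 14.42
tool_pos: [650.5, -2.8, 260.6]
eef_rot: [0.811, 0.585, 0.0, 0.0]
wrist_force: [-1.2, -0.1, -5.4]
width: 14.3
grip_force: 49.1
```

Call:
{"op": "move_arm", "data": {"rows": [[[-0.008,-0.006,0],[0,0,0]],[[-0.024,-0.018,0],[0,0,1]],[[-0.044,-0.036,0],[0,0,3]],[[-0.064,-0.056,0],[0,0,5]],[[-0.084,-0.076,0],[0,0,7]],[[-0.104,-0.096,0],[0,0,9]],[[-0.124,-0.116,0],[0,0,11]],[[-0.144,-0.136,0],[0,0,13]],[[-0.164,-0.156,0],[0,0,15]],[[-0.184,-0.176,0],[0,0,17]]]}}

```text
time: 15.25
tool_pos: [464.0, -179.7, 258.6]
eef_rot: [0.715, 0.699, -0.0, -0.001]
wrist_force: [-0.2, -0.2, -5.4]
width: 14.5
grip_force: 49.1
```

Call:
{"op": "move_arm", "data": {"rows": [[[-0.015,-0.02,0],[0,0,1]],[[-0.028,-0.042,0],[0,0,2]],[[-0.04,-0.065,0],[0,0,3]],[[-0.05,-0.09,0],[0,0,4]],[[-0.058,-0.115,0],[0,0,6]],[[-0.064,-0.14,0],[0,0,8]],[[-0.068,-0.16,0],[0,0,9.5]],[[-0.07,-0.175,0],[0,0,10]],[[-0.07,-0.184,0],[0,0,10]],[[-0.07,-0.188,0],[0,0,10]]]}}

```text
time: 16.08
tool_pos: [395.3, -367.9, 258.7]
eef_rot: [0.653, 0.757, -0.0, -0.0]
wrist_force: [-0.6, 0.4, -5.0]
width: 14.1
grip_force: 49.1
```

```bash
python3 -c "
from h import *
st(); s2=snap('scene'); save(s2,'s7.png'); s=snap('top'); save(s,'t7.png')
a=cv2.resize(np.array(s2['pixels'])[120:330,190:340],None,fx=2.6,fy=2.6,interpolation=cv2.INTER_CUBIC)
b=cv2.resize(np.array(s['pixels'])[140:310,385:500],None,fx=3.2,fy=3.2,interpolation=cv2.INTER_CUBIC)[:546]
H=min(a.shape[0],b.shape[0]); cv2.imwrite('pics/a7.png',np.hstack([a[:H],b[:H]])[:,:,::-1]); print(a.shape,b.shape)"
```

```text
t 16.0833 pos [ 395.3 -367.9  258.7] ydir 8.5 z [-0.001  0.    -1.   ] F [-0.6  0.4 -5. ] w 14.1 gf 49.1
(546, 390, 3) (544, 368, 3)
```

View pics/a7.png

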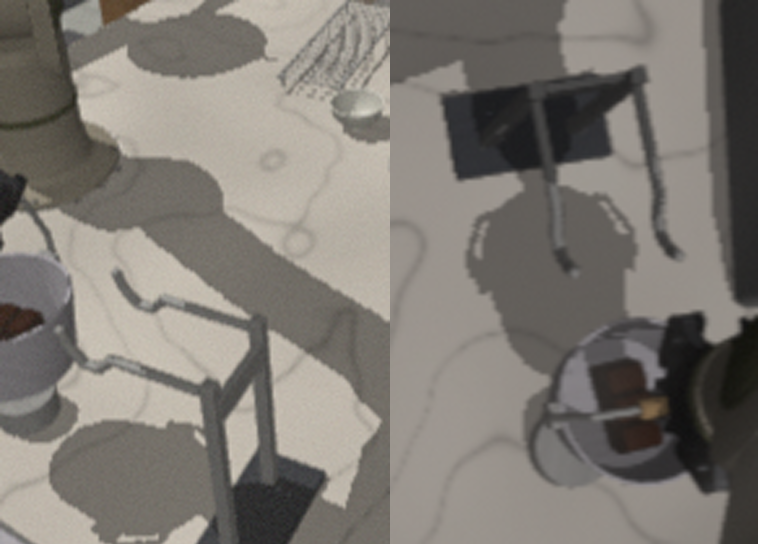

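The pail hangs clear in front of the bracket with both bars inside. The prong tips are at (118,272) and (60,330) in the left half of the picture, and at (575,269) and (681,255) in the right half. I'm triangulating the tips to refine the seat position.

Run:
```python
from h import *
import pickle
d=pickle.load(open("s0.pkl","rb")); t,s=d["top"],d["scene"]
def tri(a,b):
    (c1,d1),(c2,d2)=ray(t,*a),ray(s,*b); A=np.array([d1,-d2]).T; k=np.linalg.lstsq(A,c2-c1,rcond=None)[0]; p,q=c1+k[0]*d1,c2+k[1]*d2
    return ((p+q)/2).round(1),np.linalg.norm(p-q).round(1)
T=lambda x,y:(385+(x-390)/3.2-.35,140+y/3.2-.35); S=lambda x,y:(190+x/2.6-.3,120+y/2.6-.3)
print("tips",tri(T(572,268),S(119,273)),tri(T(678,255),S(60,331)))
print("posts top",tri(T(537,90),S(257,322)),tri(T(640,74),S(210,386)))
for yaw in (8,9,10):
  c,n=np.cos(np.radians(yaw)),np.sin(np.radians(yaw)); o=np.array([533,-343.5])
  W=lambda x,y,z:(o[0]+c*x-n*y,o[1]+n*x+c*y,z)
  for p in [(-27,42,237),(-27,-42,237),(0,42,205),(0,-42,205),(122,42,230),(122,-42,230)]:
    a=proj(t,W(*p)); b=proj(s,W(*p)); print(yaw,p,"T",((a-[385,140]+.35)*3.2+[390,0]).round(),"S",((b-[190,120]+.3)*2.6).round())
```

```text
tips (array([ 502. , -305.4,  235.5]), np.float64(1.2)) (array([ 512.2, -390. ,  235.3]), np.float64(0.9))
posts top (array([ 647.2, -283.9,  229.6]), np.float64(1.0)) (array([ 660.5, -366.9,  231.1]), np.float64(0.6))
8 (-27, 42, 237) T [573. 270.] S [118. 271.]
8 (-27, -42, 237) T [678. 255.] S [ 61. 329.]
8 (0, 42, 205) T [558. 242.] S [146. 305.]
8 (0, -42, 205) T [660. 227.] S [ 92. 364.]
8 (122, 42, 230) T [539.  89.] S [258. 323.]
8 (122, -42, 230) T [641.  75.] S [208. 387.]
9 (-27, 42, 237) T [574. 271.] S [117. 271.]
9 (-27, -42, 237) T [678. 254.] S [ 61. 329.]
9 (0, 42, 205) T [558. 242.] S [146. 304.]
9 (0, -42, 205) T [660. 226.] S [ 93. 364.]
9 (122, 42, 230) T [536.  91.] S [258. 321.]
9 (122, -42, 230) T [638.  75.] S [210. 386.]
10 (-27, 42, 237) T [575. 272.] S [116. 272.]
10 (-27, -42, 237) T [678. 253.] S [ 62. 330.]
10 (0, 42, 205) T [559. 243.] S [145. 304.]
10 (0, -42, 205) T [659. 225.] S [ 94. 364.]
10 (122, 42, 230) T [534.  92.] S [258. 319.]
10 (122, -42, 230) T [635.  74.] S [212. 384.]
```

Seat confirmed at (533.5, -343.5) with yaw about 8.7°; all reprojections are within about 1 px. I'm lowering the crown to about 258 mm so it clears the tips while the rim stays below the prongs, then moving in.

Call:
{"op": "move_arm", "data": {"rows": [[[0,0,-0.01],[0,0,0]],[[0,0,-0.021],[0,0,0]],[[0.006,0.001,-0.021],[0,0,0]],[[0.018,0.003,-0.021],[0,0,0]],[[0.032,0.0056,-0.021],[0,0,0]],[[0.046,0.008,-0.021],[0,0,0]],[[0.06,0.0106,-0.021],[0,0,0]],[[0.07,0.0124,-0.021],[0,0,0]],[[0.076,0.0134,-0.021],[0,0,0]],[[0.078,0.0138,-0.021],[0,0,0]]]}}

```text
time: 17.02
tool_pos: [476.0, -352.3, 238.2]
eef_rot: [0.651, 0.759, 0.0, 0.0]
wrist_force: [0.1, 0.6, -5.7]
width: 14.4
grip_force: 49.1
```

Call:
{"op": "move_arm", "data": {"rows": [[[0.004,0.0007,0],[0,0,0]],[[0.012,0.002,0],[0,0,0]],[[0.022,0.004,0],[0,0,0]],[[0.032,0.0056,0],[0,0,0]],[[0.042,0.0074,0],[0,0,0]],[[0.05,0.0088,0],[0,0,0]],[[0.056,0.01,0],[0,0,0]],[[0.06,0.0106,0],[0,0,0]],[[0.06,0.0106,0],[0,0,0]],[[0.06,0.0106,0],[0,0,0]]]}}

```text
time: 17.85
tool_pos: [534.2, -342.3, 238.1]
eef_rot: [0.652, 0.758, -0.0, -0.0]
wrist_force: [-0.7, -0.1, -5.6]
width: 14.6
grip_force: 49.1
```

```bash
python3 -c "
from h import *
st(); s2=snap('scene'); a=cv2.resize(np.array(s2['pixels'])[150:330,190:320],None,fx=3.3,fy=3.3,interpolation=cv2.INTER_CUBIC)
cv2.imwrite('pics/a8.png',a[:,:,::-1])"
```

```text
t 17.85 pos [ 534.2 -342.3  238.1] ydir 8.6 z [-0.001  0.    -1.   ] F [-0.7 -0.1 -5.6] w 14.6 gf 49.1
```

View pics/a8.png

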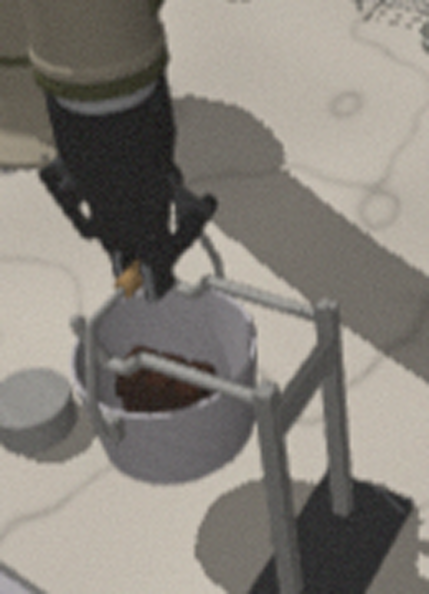

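The near prong (80,325)–(265,390) passes under the crown and inside the bail's legs, and the crown is above the seats. Lowering.

Call:
{"op": "move_arm", "data": {"rows": [[[0,-0.001,-0.006],[0,0,0]],[[0,-0.001,-0.012],[0,0,0]],[[0,-0.001,-0.018],[0,0,0]],[[0,-0.001,-0.024],[0,0,0]],[[0,-0.001,-0.03],[0,0,0]],[[0,-0.001,-0.036],[0,0,0]],[[0,-0.001,-0.04],[0,0,0]],[[0,-0.001,-0.043],[0,0,0]],[[0,-0.001,-0.045],[0,0,0]],[[0,-0.001,-0.045],[0,0,0]]]}}

```text
time: 18.73
tool_pos: [534.3, -343.3, 192.9]
eef_rot: [0.652, 0.758, -0.0, -0.0]
wrist_force: [-0.2, -0.5, -5.2]
width: 14.6
grip_force: 49.3
```

Call:
{"op": "move_arm", "data": {"rows": [[[0,0,-0.001],[0,0,0]],[[0,0,-0.002],[0,0,0]],[[0,0,-0.002],[0,0,0]],[[0,0,-0.002],[0,0,0]]]}}

```text
time: 19.07
tool_pos: [534.6, -343.4, 192.3]
eef_rot: [0.652, 0.758, 0.0, 0.001]
wrist_force: [-2.5, 1.0, 4.8]
width: 14.5
grip_force: 50.1
```

```bash
python3 -c "
from h import *
st()"
```

```text
t 19.0667 pos [ 534.6 -343.4  192.3] ydir 8.6 z [ 0.001 -0.001 -1.   ] F [-2.5  1.   4.8] w 14.5 gf 50.1
```

The force reversed, so the crown is on the seats. Releasing and rising.

Call:
{"op": "move_arm", "data": {"rows": [[[0,0,0.001],[0,0,0]],[[0,0,0.001],[0,0,0]],[[0,0,0.001],[0,0,0]],[[0,0,0.001],[0,0,0]],[[0,0,0.001],[0,0,0]],[[0,0,0.001],[0,0,0]]], "grip": 0}}

```text
time: 19.57
tool_pos: [534.4, -343.3, 192.2]
eef_rot: [0.652, 0.758, 0.0, 0.0]
wrist_force: [0.3, 0.1, 0.0]
width: 42.7
grip_force: 0.0
```

Call:
{"op": "move_arm", "data": {"rows": [[[0,0,0.01],[0,0,0]],[[0,0,0.025],[0,0,0]],[[0,0,0.045],[0,0,0]],[[0,0,0.07],[0,0,0]],[[0,0,0.1],[0,0,0]],[[0,0,0.13],[0,0,0]],[[0,0,0.16],[0,0,0]],[[0,0,0.16],[0,0,0]]]}}

```text
time: 20.23
tool_pos: [536.3, -344.3, 359.5]
eef_rot: [0.652, 0.758, 0.001, 0.005]
wrist_force: [0.4, 0.5, 0.3]
width: 42.6
grip_force: 0.0
```

```bash
python3 -c "
from h import *
st(); s2=snap('scene'); a=cv2.resize(np.array(s2['pixels'])[150:330,190:320],None,fx=3.3,fy=3.3,interpolation=cv2.INTER_CUBIC)
cv2.imwrite('pics/a9.png',a[:,:,::-1])"
```

```text
t 20.2333 pos [ 536.3 -344.3  359.5] ydir 8.6 z [ 0.009 -0.005 -1.   ] F [0.4 0.5 0.3] w 42.6 gf 0.0
```

View pics/a9.png

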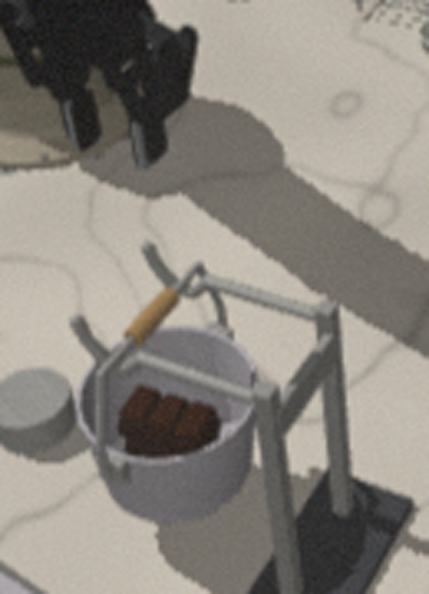

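The pail hangs from both prongs, seen at (115,350) and (195,275), with the wooden sleeve between them at (152,315) and both bars inside. Next is the mould: close the fingers and go behind the cover.

Call:
{"op": "move_arm", "data": {"rows": [[[0.06,0.38,0],[0,0,-17.5]],[[0.06,0.38,0],[0,0,-17.5]],[[0.06,0.38,0],[0,0,-17.5]],[[0.06,0.38,0],[0,0,-17.5]],[[0.06,0.38,0],[0,0,-17.5]],[[0.06,0.38,0],[0,0,-17.5]],[[0.06,0.38,0],[0,0,-17.5]],[[0.06,0.38,0],[0,0,-17.5]],[[0.06,0.38,0],[0,0,-17.5]],[[0.06,0.38,0],[0,0,-17.5]]], "grip": -1, "grip_force": 20}}

```text
time: 21.12
tool_pos: [594.1, 45.0, 351.9]
eef_rot: [0.757, 0.653, 0.001, -0.002]
wrist_force: [-0.6, 1.0, 0.2]
width: -0.1
grip_force: 0.0
```

Call:
{"op": "move_arm", "data": {"rows": [[[0.09,0.28,-0.05],[0,0,0]],[[0.09,0.28,-0.05],[0,0,0]],[[0.09,0.28,-0.05],[0,0,0]],[[0.09,0.28,-0.05],[0,0,0]],[[0.09,0.28,-0.05],[0,0,0]],[[0.09,0.28,-0.05],[0,0,0]],[[0.09,0.28,-0.05],[0,0,0]],[[0.09,0.28,-0.05],[0,0,0]],[[0.09,0.28,-0.05],[0,0,0]],[[0.09,0.28,-0.05],[0,0,0]]]}}

```text
time: 21.95
tool_pos: [684.0, 316.3, 301.2]
eef_rot: [0.76, 0.65, -0.001, 0.0]
wrist_force: [0.7, -1.0, 0.2]
width: -0.1
grip_force: 0.0
```

Run:
```python
from h import *
st()
o=ctrl.get_obs()["tool_pos"]
r=np.radians(-8.9); ex=np.array([np.cos(r),np.sin(r)]); m=np.array([536,341])
d=o[:2]-m; print("mould frame",d@ex,d@[-ex[1],ex[0]])
# shift from start pose (x_m=150,z=120) 
for th in (1.73,1.55,1.4,1.25,1.1,.95,.8,.65,.5,.37,.25,.15,.07,0):
    c=np.array([60,28])+100*np.array([-np.cos(th),np.sin(th)])+28.5*np.array([np.sin(th),np.cos(th)])+[14.5,0]
    w=(c[0]-150)*ex; print(th,c.round(1),(w/1000).round(4),((c[1]-120)/1000).round(4))
print("start",m+150*ex)
```

```text
t 21.95 pos [684.  316.3 301.2] ydir -8.8 z [-0.002 -0.001 -1.   ] F [ 0.7 -1.   0.2] w -0.1 gf 0.0
mould frame 150.02890531603828 -1.4847858376830811
1.73 [118.5 122.2] [-0.0311  0.0049] 0.0022
1.55 [100.9 128.6] [-0.0485  0.0076] 0.0086
1.4 [ 85.6 131.4] [-0.0636  0.01  ] 0.0114
1.25 [ 70.  131.9] [-0.079   0.0124] 0.0119
1.1 [ 54.5 130. ] [-0.0943  0.0148] 0.01
0.95 [ 39.5 125.9] [-0.1092  0.0171] 0.0059
0.8 [ 25.3 119.6] [-0.1232  0.0193] -0.0004
0.65 [ 12.1 111.2] [-0.1362  0.0213] -0.0088
0.5 [  0.4 101. ] [-0.1478  0.0231] -0.019
0.37 [-8.4 90.7] [-0.1565  0.0245] -0.0293
0.25 [-15.3  80.4] [-0.1633  0.0256] -0.0396
0.15 [-20.1  71.1] [-0.1681  0.0263] -0.0489
0.07 [-23.3  63.4] [-0.1712  0.0268] -0.0566
0 [-25.5  56.5] [-0.1734  0.0272] -0.0635
start [684.19397987 317.79344206]
```

Positioned at mould-frame x = 150, y ≈ 0. I'm descending behind the cover, then sweeping.

Call:
{"op": "move_arm", "data": {"rows": [[[0,0.001,-0.04],[0,0,0]],[[0,0.001,-0.08],[0,0,0]],[[0,0.001,-0.12],[0,0,0]],[[0,0.001,-0.15],[0,0,0]],[[0,0.001,-0.17],[0,0,0]],[[0,0.001,-0.181],[0,0,0]],[[0,0.001,-0.181],[0,0,0]],[[0,0.001,-0.181],[0,0,0]]]}}

```text
time: 22.62
tool_pos: [685.0, 316.5, 122.3]
eef_rot: [0.76, 0.65, 0.0, 0.0]
wrist_force: [0.2, -0.5, 0.8]
width: -0.1
grip_force: 0.0
```

Call:
{"op": "move_arm", "data": {"rows": [[[-0.015,0.0024,0.001],[0,0,0]],[[-0.031,0.0049,0.002],[0,0,0]],[[-0.0485,0.0076,0.0086],[0,0,0]],[[-0.0636,0.01,0.0114],[0,0,0]],[[-0.079,0.0124,0.0119],[0,0,0]],[[-0.0943,0.0148,0.01],[0,0,0]],[[-0.1092,0.0171,0.0059],[0,0,0]],[[-0.1232,0.0193,-0.0004],[0,0,0]],[[-0.1232,0.0193,-0.0004],[0,0,0]]]}}

```text
time: 23.37
tool_pos: [559.4, 338.2, 122.9]
eef_rot: [0.759, 0.651, 0.001, -0.0]
wrist_force: [-0.8, 0.5, 0.4]
width: 0.1
grip_force: 0.0
```

```bash
python3 -c "
from h import *
st()"
```

```text
t 23.3667 pos [559.4 338.2 122.9] ydir -8.8 z [ 0.001  0.002 -1.   ] F [-0.8  0.5  0.4] w 0.1 gf 0.0
```

Call:
{"op": "move_arm", "data": {"rows": [[[-0.013,0.002,-0.0084],[0,0,0]],[[-0.0246,0.0038,-0.0186],[0,0,0]],[[-0.0333,0.0052,-0.029],[0,0,0]],[[-0.0401,0.0063,-0.0392],[0,0,0]],[[-0.0449,0.007,-0.0485],[0,0,0]],[[-0.048,0.0075,-0.0562],[0,0,0]],[[-0.0502,0.0079,-0.0625],[0,0,0]],[[-0.0502,0.0079,-0.0665],[0,0,0]],[[-0.0502,0.0079,-0.0665],[0,0,0]]]}}

```text
time: 24.12
tool_pos: [511.1, 345.2, 56.4]
eef_rot: [0.76, 0.65, 0.0, 0.0]
wrist_force: [-6.4, -1.9, 21.3]
width: 0.0
grip_force: 10.7
```

```bash
python3 -c "
from h import *
st()"
```

```text
t 24.1167 pos [511.1 345.2  56.4] ydir -8.9 z [ 0.001  0.    -1.   ] F [-6.4 -1.9 21.3] w 0.0 gf 10.7
```

There is firm contact at z = 56.4 mm with 21 N, and a shut cover's top is at 56.5 mm. I'm rising clear and checking.

Call:
{"op": "move_arm", "data": {"rows": [[[0,0,0.02],[0,0,0]],[[0,0,0.06],[0,0,0]],[[0,0,0.1],[0,0,0]],[[0,0,0.14],[0,0,0]],[[0,0,0.18],[0,0,0]],[[0,0,0.22],[0,0,0]],[[0,0,0.25],[0,0,0]],[[0,0,0.25],[0,0,0]]]}}

```text
time: 24.78
tool_pos: [513.6, 346.3, 311.6]
eef_rot: [0.76, 0.65, 0.005, 0.0]
wrist_force: [-0.0, 0.6, 0.7]
width: -0.1
grip_force: 0.0
```

Call:
{"op": "move_arm", "data": {"rows": [[[-0.08,-0.25,0.05],[0,0,0]],[[-0.08,-0.25,0.05],[0,0,0]],[[-0.08,-0.25,0.05],[0,0,0]],[[-0.08,-0.25,0.05],[0,0,0]],[[-0.08,-0.25,0.05],[0,0,0]],[[-0.08,-0.25,0.05],[0,0,0]],[[-0.08,-0.25,0.05],[0,0,0]],[[-0.08,-0.25,0.05],[0,0,0]],[[-0.08,-0.25,0.05],[0,0,0]],[[-0.08,-0.25,0.05],[0,0,0]]]}}

```text
time: 25.62
tool_pos: [431.4, 95.5, 354.4]
eef_rot: [0.76, 0.65, 0.0, 0.0]
wrist_force: [0.1, 0.2, -0.2]
width: -0.1
grip_force: 0.0
```

```bash
python3 -c "
from h import *
st(); s2=snap('scene'); s=snap('top')
a=cv2.resize(np.array(s2['pixels'])[110:330,170:470],None,fx=2,fy=2,interpolation=cv2.INTER_CUBIC)
b=cv2.resize(np.array(s['pixels'])[150:310,160:255],None,fx=2.0,fy=2.75,interpolation=cv2.INTER_CUBIC)
H=min(a.shape[0],b.shape[0]); cv2.imwrite('pics/a10.png',np.hstack([a[:H],b[:H]])[:,:,::-1])"
```

```text
t 25.6167 pos [431.4  95.5 354.4] ydir -8.9 z [ 0.001  0.    -1.   ] F [ 0.1  0.2 -0.2] w -0.1 gf 0.0
```

View pics/a10.png

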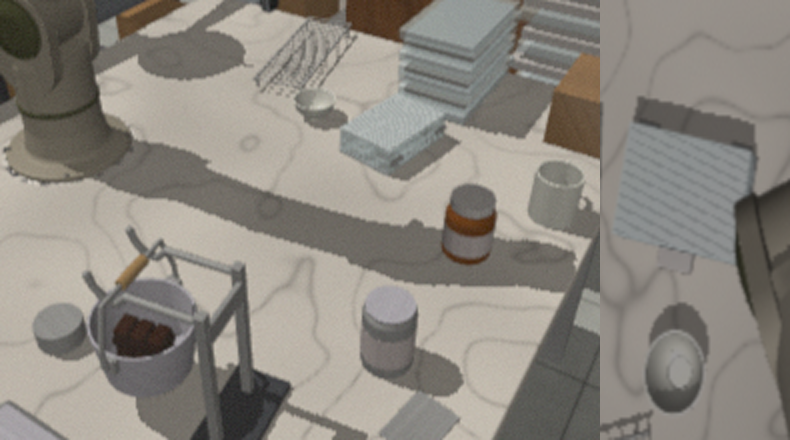

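The mould is shut at (393,133), with its tab towards the robot at (675,260) in the top view. The pail hangs with both bars at (145,335), and the bowl, disc, jar and can haven't moved. Handing in.

```bash
python3 -c "
from plant import ctrl
print(ctrl.finish_job())"
```

```text
the job is handed in; nothing more can be done
None
```

I handed the job in at about 26 s of robot time: both chocolate bars present are in the pail, it hangs by its bail from both prongs with the grip between them, the mould is shut, and the bowl, disc, jar and can are still in place.

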